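# Find the tired leaf spring and release its clamp

## Robot

A 6-joint arm with a two-finger parallel gripper is mounted at the origin on the work surface. World frame = base frame: x ahead of the robot, y to its left, z up, the work surface at z = 0. Lengths are in mm, angles in rad, forces in N, time in s.
With the tool pointing down it reaches from about 350 to 775 mm from the base axis. Payload 7.3 kg.
Tool frame: the origin (TCP) lies at the very end of the fingers, on their centre line; the grasp point (between the pads) lies 19 mm behind it; z points along the fingers, y is the line along which they close (so a half turn about z gives the same grasp; the last joint's range is limited). The gripper opens to 92 mm and grips with 3 to 60 N. Pads are 19 mm wide; open, the fingers measure 130 mm over their backs; the gripper's body (75 mm by 190 mm) begins 47 mm behind the grasp point.
Start: joints at [1.102, 0.342, 1.524, -0, 1.275, -0.146], TCP at [166.528, 497.909, 226.741] pointing down, gripper open.
Joint ranges: [-2.53, 2.53], [-0.77, 2.02], [0.04, 2.7], [-1, 4.14], [0.28, 2.66], [-3.11, 3.11]. Speed limits (rad/s): [2.57, 2.57, 3.14, 3.14, 3.14, 3.14].

## Interface

Orientations are given as [roll, pitch, yaw] about the fixed x, y, z axes, in that order (R = Rz(yaw) Ry(pitch) Rx(roll)).
In Python, from plant import bot gives the robot as it stands.
- The arm moves only by the tool jog_arm, never from a script. Its argument "targets" is a list of rows, each an object with "xyz": the shift along the tool's x, y, z as a fraction of full scale, a list of three; "spin": the turn about the tool's z as a fraction of full scale. In form: [{"xyz": [x, y, z], "spin": spin}, ...]. A call has exactly 10 rows; each row shifts and turns the commanded pose from where the row before left it, along the tool's axes as they then stand; what a row does not reach is not made up. Full scale, the value 1, is 80 mm for a shift and 0.1 rad for a turn. A row lasts 1/8 s, in which the tool goes at most 62.5 mm and 10.7 degrees, less where a joint would pass 70% of its speed; a pose out of reach is approached as far as the arm can. A call with a number of a shift or a turn outside -1 to 1 is refused whole. A call with a gripper value outside its range is refused whole. "gripper" is the opening in per cent of the stroke, from 0 (shut) to 100 (fully open), set as the call begins (left out, the last holds). The fingers move at their own pace and stop on an object; the grip force is fixed at half the most. Time passes only in rows, so rows that do not move let the fingers close, or fill a call up. It gives the time, the measured TCP pose, the force, the opening and the grip force at its end, in the units of the state.
- bot.get_obs(): the state, without advancing time (a new reading comes with each control period).
- bot.capture(name): name is "scene" or "side" or "wrist"; returns the picture (400x640x3 uint8, blue, green, red); there is no depth.
- bot.get_calibration(name): a dict with "vfov" (degrees; the focal length in pixels is half the picture's height over the tangent of half this angle, whatever the lens; pixels are square), "cx", "cy" (the principal point, pixels), "k1" (the pictures are not rectified: a ray, as slopes to the right and down, at radius r is drawn at 1 + k1 r^2 times it, then the intrinsics apply), "eye" and "rotation" of the camera in the world. Camera axes: x right, y down, z forward; pixel columns grow to the right and rows downward; lengths in mm; the calibration is good to about 2 mm. A picture is of the moment at which its call begins: read the wrist's pose just before it. get_calibration takes no time and is no camera call; for the wrist camera it gives the pose at the moment of the call.
- bot.close_job(): hands the job in; it is judged then, once.
The state is a dict: "time": time; "joint_positions": joint angles; "dq": joint speeds; "tau": joint torques, N m; "tool_pos": TCP position; "tcp_rot": TCP orientation; "contact_force": force on the tool from outside, world axes, zero at the start; "moment": the same for the moment, N m; "grip_width": finger opening in mm; "finger_force": force on a finger pad.
Only numpy, scipy, OpenCV 4.12 (cv2) and the standard library are available. Lean on these libraries where they do the work, as an engineer would, in place of code of your own. Each camera call takes 0.05 s, during which the arm holds its last target. There are 200 camera calls.

## Task

Three leaf springs for the lathe are clamped side by side in test stands and one has gone soft. With closed fingertips press the domed stud at mid-span of each leaf straight down with a steady force of about 8 N (6 to 10 N) for about a second, first the robot's left one, then the middle, then the right one, letting no leaf ever feel more than 14 N. Then throw the clamp lever of the one leaf that bent the most right over, away from its leaf, to its stop, leaving the other two clamped and everything else on the bench where it stands.

Things in the scene. Friction and masses are not known exactly. Their poses are not given: they have to be found in the camera images.
- station_a: one of three look-alike spring test stands fixed side by side: base plate 180 x 56 x 10 mm, clamp 44 mm wide, top at z = 62 mm. Places change; the letter does not tell which leaf is weak. Origin: on the bench below the stud; +x runs along the leaf from free tip (x = -58 mm, robot side) to clamp (x = 58 to 104 mm)
- leaf_a: steel leaf (cantilever) of stand A: 113 x 24 x 2.5 mm, level, top 50.5 mm above the bench, clamped at its far end; springs back. Stiffness not given: 8 N at the stud bends a sound leaf about 4 to 7 mm, the weak one about 10 to 13 mm. Origin: clamped root, x = 55 mm, z = 49 mm in the stand's frame
- stud_a (a point): domed brass stud, 16 mm across, standing 5.5 mm proud at mid-span of leaf A; the place to press, straight down. The point: top of its dome, 56 mm above the bench unloaded; goes down with the leaf
- lever_a (a joint): clamp lever of stand A, rad: about 0 to 0.1 = clamped (leaning over towards the leaf and robot), 1.2 = released, at its stop (leaning away from the leaf). It hinges about the stand's y axis at x = 85 mm, z = 71 mm in the stand's frame, takes about 3 N at the ball and stays where it is left
- lever_a_ball (a point): centre of the black ball (16 mm across) on the end of clamp lever A, 45 mm from the hinge; in the stand's frame at x = 60 mm, z = 108 mm when clamped, x = 110 mm, z = 108 mm when released
- station_b: one of three look-alike spring test stands fixed side by side: base plate 180 x 56 x 10 mm, clamp 44 mm wide, top at z = 62 mm. Places change; the letter does not tell which leaf is weak. Origin: on the bench below the stud; +x runs along the leaf from free tip (x = -58 mm, robot side) to clamp (x = 58 to 104 mm)
- leaf_b: steel leaf (cantilever) of stand B: 113 x 24 x 2.5 mm, level, top 50.5 mm above the bench, clamped at its far end; springs back. Stiffness not given: 8 N at the stud bends a sound leaf about 4 to 7 mm, the weak one about 10 to 13 mm. Origin: clamped root, x = 55 mm, z = 49 mm in the stand's frame
- stud_b (a point): domed brass stud, 16 mm across, standing 5.5 mm proud at mid-span of leaf B; the place to press, straight down. The point: top of its dome, 56 mm above the bench unloaded; goes down with the leaf
- lever_b (a joint): clamp lever of stand B, rad: about 0 to 0.1 = clamped (leaning over towards the leaf and robot), 1.2 = released, at its stop (leaning away from the leaf). It hinges about the stand's y axis at x = 85 mm, z = 71 mm in the stand's frame, takes about 3 N at the ball and stays where it is left
- lever_b_ball (a point): centre of the black ball (16 mm across) on the end of clamp lever B, 45 mm from the hinge; in the stand's frame at x = 60 mm, z = 108 mm when clamped, x = 110 mm, z = 108 mm when released
- station_c: one of three look-alike spring test stands fixed side by side: base plate 180 x 56 x 10 mm, clamp 44 mm wide, top at z = 62 mm. Places change; the letter does not tell which leaf is weak. Origin: on the bench below the stud; +x runs along the leaf from free tip (x = -58 mm, robot side) to clamp (x = 58 to 104 mm)
- leaf_c: steel leaf (cantilever) of stand C: 113 x 24 x 2.5 mm, level, top 50.5 mm above the bench, clamped at its far end; springs back. Stiffness not given: 8 N at the stud bends a sound leaf about 4 to 7 mm, the weak one about 10 to 13 mm. Origin: clamped root, x = 55 mm, z = 49 mm in the stand's frame
- stud_c (a point): domed brass stud, 16 mm across, standing 5.5 mm proud at mid-span of leaf C; the place to press, straight down. The point: top of its dome, 56 mm above the bench unloaded; goes down with the leaf
- lever_c (a joint): clamp lever of stand C, rad: about 0 to 0.1 = clamped (leaning over towards the leaf and robot), 1.2 = released, at its stop (leaning away from the leaf). It hinges about the stand's y axis at x = 85 mm, z = 71 mm in the stand's frame, takes about 3 N at the ball and stays where it is left
- lever_c_ball (a point): centre of the black ball (16 mm across) on the end of clamp lever C, 45 mm from the hinge; in the stand's frame at x = 60 mm, z = 108 mm when clamped, x = 110 mm, z = 108 mm when released
- queen: turned cherry-wood chess queen, base 34 mm across, 95 mm tall, standing upright. Bystander. Origin: centre of its base
- oil_cup: bronze oil cup, 44 mm across, 58 mm tall, standing. Bystander. Origin: centre of its base
- dial_indicator: steel dial indicator lying on its back, 56 mm across, 22 mm thick, its stem reaching 75 mm along +x of its frame. Bystander. Origin: centre of its underside
- finial: turned boxwood finial, 30 mm across, 61 mm tall, standing. Bystander. Origin: centre of its base
Not all that is in view belongs to the job. Leave any purple look-alike of the station_a alone. What is shaped like the station_c but blue is not meant.

How it is judged (in metres and radians):
On the way, in this order (a step that is already met when the one before it is completed fails the run):
1. the stud of the left leaf is pressed by the fingers with 6 to 10 N for 0.6 s (((world y of station_a above 0.09 m and contact force between the fingers and leaf_a_c1 between 6 and 10 N) or (world y of station_b above 0.09 m and contact force between the fingers and leaf_b_c1 between 6 and 10 N) or (world y of station_c above 0.09 m and contact force between the fingers and leaf_c_c1 between 6 and 10 N))), for 0.6 s.
2. the stud of the middle leaf is pressed by the fingers with 6 to 10 N for 0.6 s (((world y of station_a between -0.09 and 0.09 m and contact force between the fingers and leaf_a_c1 between 6 and 10 N) or (world y of station_b between -0.09 and 0.09 m and contact force between the fingers and leaf_b_c1 between 6 and 10 N) or (world y of station_c between -0.09 and 0.09 m and contact force between the fingers and leaf_c_c1 between 6 and 10 N))), for 0.6 s.
3. the stud of the right leaf is pressed by the fingers with 6 to 10 N for 0.6 s (((world y of station_a below -0.09 m and contact force between the fingers and leaf_a_c1 between 6 and 10 N) or (world y of station_b below -0.09 m and contact force between the fingers and leaf_b_c1 between 6 and 10 N) or (world y of station_c below -0.09 m and contact force between the fingers and leaf_c_c1 between 6 and 10 N))), for 0.6 s.
4. the clamp lever of the weak leaf is thrown over (the rules know the weak leaf by a tag of 0.01 mm in its stud point, too small to measure) (((y of stud_a in the frame of leaf_a above 0 m and value of joint lever_a above 1 rad) or (y of stud_b in the frame of leaf_b above 0 m and value of joint lever_b above 1 rad) or (y of stud_c in the frame of leaf_c above 0 m and value of joint lever_c above 1 rad))), for 0.2 s.
At the end, for the whole second after the job is handed in: The clamp lever of the weak leaf (the one that bent most) is past 1.0 rad, at or near its stop; the other two levers are below 0.25 rad, still clamped; queen, oil cup, dial indicator and finial are within 20 mm of where they stood (((y of stud_a in the frame of leaf_a above 0 m and value of joint lever_a above 1 rad) or (y of stud_b in the frame of leaf_b above 0 m and value of joint lever_b above 1 rad) or (y of stud_c in the frame of leaf_c above 0 m and value of joint lever_c above 1 rad)) and (y of stud_a in the frame of leaf_a above 0 m or value of joint lever_a below 0.25 rad) and (y of stud_b in the frame of leaf_b above 0 m or value of joint lever_b below 0.25 rad) and (y of stud_c in the frame of leaf_c above 0 m or value of joint lever_c below 0.25 rad) and distance of each of queen, oil_cup, dial_indicator, finial from where it was at the start of the episode below 0.02 m); the robot touches nothing.
It fails at once if a leaf feels more than 14 N (contact force between anything else and leaf_a above 14 N or contact force between anything else and leaf_b above 14 N or contact force between anything else and leaf_c above 14 N).
It fails at once if the clamp lever of a sound leaf is thrown ((not (y of stud_a in the frame of leaf_a above 0 m) and value of joint lever_a above 0.4 rad) or (not (y of stud_b in the frame of leaf_b above 0 m) and value of joint lever_b above 0.4 rad) or (not (y of stud_c in the frame of leaf_c above 0 m) and value of joint lever_c above 0.4 rad)).
It fails at once if a bystander is pushed aside or knocked over (distance of any of queen, oil_cup, dial_indicator, finial from where it was at the start of the episode above 0.02 m or angle between any of queen, oil_cup, dial_indicator, finial's own z axis and vertical above 0.4 rad).
It also fails if it takes over 67 s, if anything falls off the work surface, if the arm or the gripper's body presses on something with over 40 N, if the wrist force passes 120 N, or if a joint passes its speed limit or range.

## Working session

There is one attempt and no reset: what is moved stays moved. The work goes in short steps, Python scripts to look and compute and a tool call to move; the robot and the scene stay as the last step left them, time stands still between calls to the robot, and variables do not carry over. Pictures are saved under pics/ and viewed, at most 10 in all, crops included, and the job is handed in when it is done.

Besides the shell and the picture viewer there is one more tool, called after ">>>" as name(argument=value, ...), one argument or row to a line, values as JSON. jog_arm: Moves the arm, as the interface text tells. Shift numbers are shares of 80 mm and turn numbers shares of 0.1 rad, none past 1 either way. Its arguments: {"type":"object","properties":{"targets":{"type":"array","items":{"type":"object","properties":{"xyz":{"type":"array","items":{"type":"number"}},"spin":{"type":"number"}}}},"gripper":{"type":"number"}},"required":["targets"]}

```bash
mkdir -p pics; ls; python3 - <<'E'
from plant import bot
import cv2
o=bot.get_obs();print(o)
for n in("scene","side"):
    cv2.imwrite(f"pics/{n}0.png",bot.capture(n));print(n,bot.get_calibration(n))
E
```

```text
pics
{'time': 0.0, 'joint_positions': array([ 1.10200100e+00,  3.42744244e-01,  1.52503464e+00,  4.21461936e-05,
        1.27535786e+00, -1.45969632e-01]), 'dq': array([-0.00021949,  0.00029008, -0.00051   ,  0.00163945,  0.00109401,
       -0.00052632]), 'tau': array([ 3.38709706e-04, -4.31247282e+01, -2.44213307e+01,  7.18036084e-02,
        5.60969696e-02, -1.34590896e-04]), 'tool_pos': array([166.32329194, 497.53454469, 226.02762763]), 'tcp_rot': array([-3.14007084e+00, -2.64463734e-04,  2.81875445e+00]), 'contact_force': array([0.31513034, 0.00498697, 0.14504695]), 'moment': array([ 0.05955406, -0.00897146, -0.01615758]), 'finger_force': 0.0, 'grip_width': 91.76690522142827}
scene {'vfov': 42.325855028076596, 'cx': 322.5858187640019, 'cy': 195.36569676465336, 'k1': 0.036530858998536385, 'eye': array([ 926.96282321, -769.50137119,  867.64874595]), 'rotation': array([-2.28588828,  0.01464904,  0.56928567])}
side {'vfov': 54.591212759746554, 'cx': 316.56089770752527, 'cy': 203.14456342202803, 'k1': -0.07262198660000621, 'eye': array([ 207.11231291, -647.42776335,  802.29350408]), 'rotation': array([-2.36532359e+00, -4.47841045e-04, -3.29527615e-01])}
```

View pics/scene0.png

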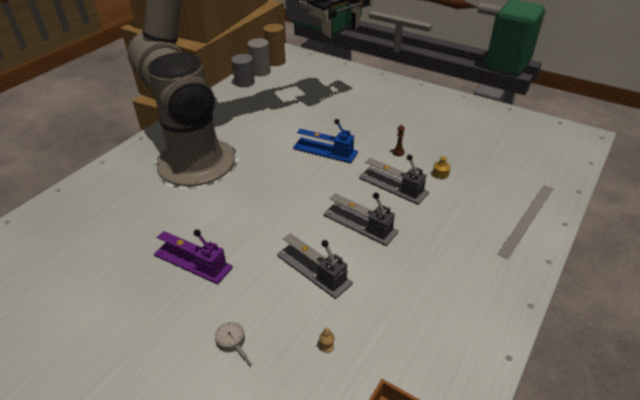

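View pics/side0.png

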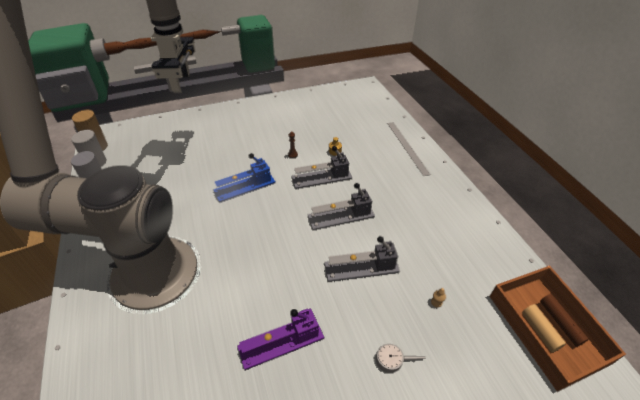

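The scene picture shows three grey stands, with studs near (387,168), (361,202) and (305,247). In the side picture they are near (314,168), (333,206) and (354,258). The blue and purple stands are decoys. I'll enlarge these areas next.

```bash
cat > h.py <<'E'
import numpy as np,cv2
from scipy.spatial.transform import Rotation as R
from scipy.optimize import least_squares
def cam(c):
    f=200/np.tan(np.radians(c["vfov"]/2)); return f,R.from_euler("xyz",c["rotation"]).as_matrix()
def ray(c,uv):
    f,M=cam(c); d=np.array([(uv[0]-c["cx"])/f,(uv[1]-c["cy"])/f]); s=d.copy()
    for _ in range(20): s=d/(1+c["k1"]*(s@s))
    return M@np.r_[s,1]
def proj(c,p):
    f,M=cam(c); q=M.T@(np.asarray(p,float)-c["eye"]); s=q[:2]/q[2]; s=s*(1+c["k1"]*(s@s))
    return s*f+[c["cx"],c["cy"]]
def atz(c,uv,z):
    d=ray(c,uv); return c["eye"]+d*(z-c["eye"][2])/d[2]
def tri(obs):
    return least_squares(lambda p:np.concatenate([proj(c,p)-uv for c,uv in obs]),[500,0,50])
E
python3 - <<'E'
import cv2,numpy as np
a=cv2.imread("pics/scene0.png");b=cv2.imread("pics/side0.png")
def crop(im,x,y,w=80,h=60,s=5):
    return cv2.resize(im[y:y+h,x:x+w],None,fx=s,fy=s,interpolation=cv2.INTER_CUBIC)
L=[crop(a,355,150),crop(a,320,185),crop(b,285,140),crop(b,303,176)]
cv2.imwrite("pics/m1.png",np.vstack([np.hstack(L[:2]),np.hstack(L[2:])]))
L=[crop(a,275,232),crop(b,322,228)]
cv2.imwrite("pics/m2.png",np.hstack(L))
E
```

```text
(no output)
```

View pics/m1.png

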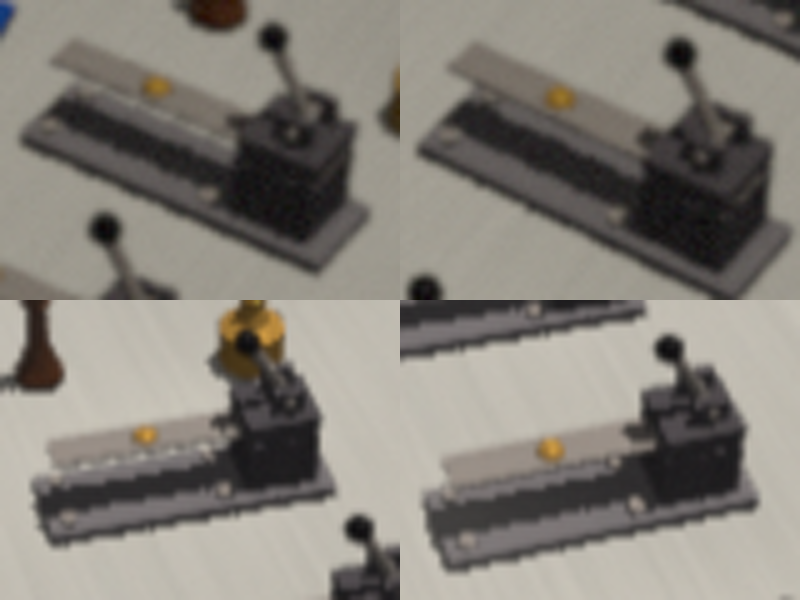

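View pics/m2.png

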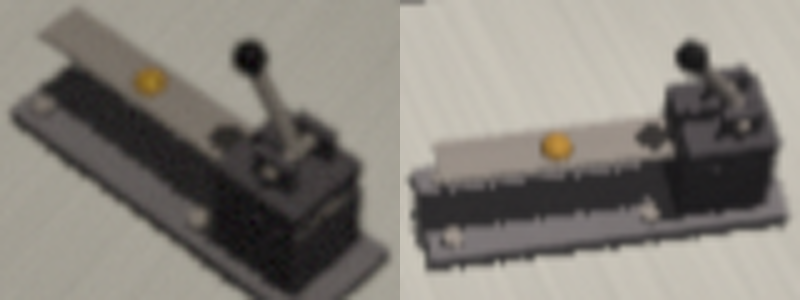

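In the enlarged crops I can read all three brass studs and black balls in both views. Next I'll triangulate them.

```bash
python3 - <<'E'
from plant import bot
from h import *
np.set_printoptions(precision=1,suppress=True)
A=bot.get_calibration("scene");B=bot.get_calibration("side")
f=lambda x,y,u,v:np.array([(u+.5)/5-.5+x,(v+.5)/5-.5+y])
D={"L":[f(355,150,157,87),f(285,140,147,135),f(355,150,273,38),f(285,140,247,43)],
"M":[f(320,185,161,97),f(303,176,151,149),f(320,185,280,53),f(303,176,269,49)],
"R":[f(275,232,150,81),f(322,228,157,147),f(275,232,250,57),f(322,228,291,57)]}
for k,(s,t,b,c) in D.items():
    S=tri([(A,s),(B,t)]);Q=tri([(A,b),(B,c)])
    print(k,S.x,S.fun,Q.x,Q.fun,"sat54",atz(A,s,54)[:2],atz(B,t,54)[:2],"ball108",atz(A,b,108)[:2],atz(B,c,108)[:2])
    d=(Q.x-S.x)[:2];print(np.hypot(*d),np.arctan2(d[1],d[0]))
for n,c,uv in(("queen",A,(399,154)),("cup",A,(441,176)),("cup",B,(335,153))):print(n,atz(c,uv,0))
E
```

```text
L [488.2 196.5  50.9] [ 0.1 -0.3  0.1  0.4] [548.9 193.2 107.6] [ 0.1 -0.2  0.   0.3] sat54 [490.2 191.5] [487.4 194.8] ball108 [549.3 191.7] [549.1 194. ]
60.801726761322136 -0.054911057417708325
M [484.9  27.8  50.3] [ 0.1 -0.2  0.1  0.3] [547.4  23.1 109.6] [ 0.1 -0.2  0.   0.2] sat54 [487.1  23.3] [483.8  25.5] ball108 [546.7  24.1] [548.4  25.6]
62.63300245367935 -0.07376329924585404
R [ 470.  -149.4   51.3] [ 0.1 -0.1  0.   0.2] [ 528.6 -159.7  107.6] [ 0.1 -0.2  0.   0.2] sat54 [ 471.6 -151.9] [ 469.2 -150.8] ball108 [ 528.9 -160.5] [ 528.6 -159.3]
59.42767091929478 -0.17324444037449047
queen [464.9 327.1   0. ]
cup [603.3 296.6   0. ]
cup [596.2 299.4   0. ]
```

```bash
cat >> h.py <<'E'
def rel(o,target,yaw=None):
    "tool-frame shift in full-scale units to target, and spin units to reach yaw"
    M=R.from_euler("xyz",o["tcp_rot"]).as_matrix()
    d=M.T@(np.asarray(target,float)-o["tool_pos"])/80
    s=None if yaw is None else -((yaw-o["tcp_rot"][2]+np.pi)%(2*np.pi)-np.pi)/.1
    print("total",d.round(3),"spin",s,"t",o["time"])
E
python3 - <<'E'
from plant import bot
from h import *
rel(bot.get_obs(),[489,194,150],np.pi-.055)
E
```

```text
total [-5.028 -2.318  0.954] spin -2.677484940908026 t 0.1
```

>>> jog_arm(
  gripper=0,
  targets=[
    {"xyz": [-0.5, -0.23, 0.095], "spin": 0},
    {"xyz": [-0.5, -0.23, 0.095], "spin": 0},
    {"xyz": [-0.5, -0.23, 0.095], "spin": 0},
    {"xyz": [-0.5, -0.23, 0.095], "spin": 0},
    {"xyz": [-0.5, -0.23, 0.095], "spin": 0},
    {"xyz": [-0.5, -0.23, 0.095], "spin": 0},
    {"xyz": [-0.5, -0.23, 0.095], "spin": 0},
    {"xyz": [-0.5, -0.23, 0.095], "spin": 0},
    {"xyz": [-0.5, -0.23, 0.095], "spin": 0},
    {"xyz": [-0.5, -0.23, 0.095], "spin": -0.5},
  ],
)

```text
time: 1.35
tool_pos: [488.3, 195.4, 150.2]
tcp_rot: [-3.141, -0.001, 2.87]
contact_force: [-0.0, -0.3, 0.6]
grip_width: 0.7
finger_force: 0.0
```

```bash
python3 - <<'E'
from plant import bot
from h import *
o=bot.get_obs()
rel(o,[489,194,70],np.pi-.055);print(o["tool_pos"],o["contact_force"])
E
```

```text
total [-0.014 -0.014  1.002] spin -2.1687122194198105 t 1.35
[488.26813379 195.36066137 150.18018953] [-0.0162173  -0.26190776  0.60917367]
```

Descend to about z = 70, then look with the wrist camera and others.

>>> jog_arm(
  targets=[
    {"xyz": [-0.014, -0.014, 0], "spin": -0.7},
    {"xyz": [0, 0, 0.1], "spin": -0.7},
    {"xyz": [0, 0, 0.2], "spin": -0.75},
    {"xyz": [0, 0, 0.2], "spin": 0},
    {"xyz": [0, 0, 0.2], "spin": 0},
    {"xyz": [0, 0, 0.2], "spin": 0},
    {"xyz": [0, 0, 0.1], "spin": 0},
    {"xyz": [0, 0, 0], "spin": 0},
    {"xyz": [0, 0, 0], "spin": 0},
    {"xyz": [0, 0, 0], "spin": 0},
  ],
)

```text
time: 2.6
tool_pos: [488.6, 195.2, 71.3]
tcp_rot: [3.141, 0.001, 3.084]
contact_force: [-0.9, -0.3, -0.8]
grip_width: 0.5
finger_force: 0.0
```

```bash
python3 - <<'E'
from plant import bot
from h import *
o=bot.get_obs()
rel(o,[489,194,56],np.pi-.055);print(o["tool_pos"],o["contact_force"])
a=bot.capture("scene");b=bot.capture("side");w=bot.capture("wrist")
cr=lambda im,x,y:cv2.resize(im[y:y+75,x:x+100],None,fx=4,fy=4,interpolation=cv2.INTER_CUBIC)
z=np.zeros((300,800,3),np.uint8);z[:250,:400]=cv2.resize(w,(400,250))
cv2.imwrite("pics/p1.png",np.vstack([np.hstack([cr(a,340,120),cr(b,270,120)]),z]))
E
```

```text
total [-0.005 -0.015  0.191] spin -0.027839258502870834 t 2.6
[488.62487913 195.23680356  71.30101935] [-0.86090047 -0.31467688 -0.80628069]
```

View pics/p1.png

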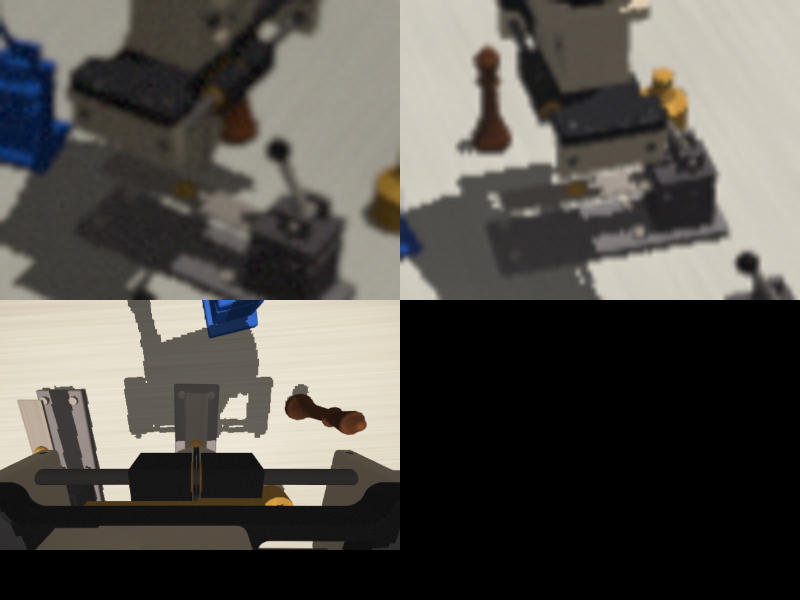

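The fingers are over the left stud: the wrist view (half scale) shows it just ahead of the tips at (195,443), centred sideways. I'll start pressing gently.

>>> jog_arm(
  targets=[
    {"xyz": [-0.004, -0.01, 0.06], "spin": 0},
    {"xyz": [0, 0, 0.06], "spin": 0},
    {"xyz": [0, 0, 0.04], "spin": 0},
    {"xyz": [0, 0, 0.02], "spin": 0},
    {"xyz": [0, 0, 0.02], "spin": 0},
    {"xyz": [0, 0, 0.01], "spin": 0},
    {"xyz": [0, 0, 0.01], "spin": 0},
    {"xyz": [0, 0, 0], "spin": 0},
    {"xyz": [0, 0, 0], "spin": 0},
    {"xyz": [0, 0, 0], "spin": 0},
  ],
)

```text
time: 4.0
tool_pos: [488.3, 194.3, 53.1]
tcp_rot: [3.142, -0.0, 3.084]
contact_force: [-4.0, 0.3, 4.3]
grip_width: 0.1
finger_force: 2.2
```

```bash
python3 - <<'E'
from plant import bot
for i in range(3):
    o=bot.get_obs();print(o["tool_pos"],o["contact_force"],o["moment"])
E
```

```text
[488.33456659 194.34603316  53.13690762] [-4.04070735  0.2875216   4.29157056] [-0.01590011  0.66466402  0.06314566]
[488.33456659 194.34603316  53.13690762] [-4.04070735  0.2875216   4.29157056] [-0.01590011  0.66466402  0.06314566]
[488.33456659 194.34603316  53.13690762] [-4.04070735  0.2875216   4.29157056] [-0.01590011  0.66466402  0.06314566]
```

>>> jog_arm(
  targets=[
    {"xyz": [0.004, 0, 0.006], "spin": 0},
    {"xyz": [0.004, 0, 0.006], "spin": 0},
    {"xyz": [0, 0, 0.004], "spin": 0},
    {"xyz": [0, 0, 0], "spin": 0},
    {"xyz": [0, 0, 0], "spin": 0},
    {"xyz": [0, 0, 0], "spin": 0},
    {"xyz": [0, 0, 0], "spin": 0},
    {"xyz": [0, 0, 0], "spin": 0},
    {"xyz": [0, 0, 0], "spin": 0},
    {"xyz": [0, 0, 0], "spin": 0},
  ],
)

```text
time: 5.25
tool_pos: [488.2, 194.4, 52.0]
tcp_rot: [3.141, 0.001, 3.084]
contact_force: [-3.3, -0.8, 5.5]
grip_width: 0.3
finger_force: 2.8
```

>>> jog_arm(
  targets=[
    {"xyz": [0.005, 0, 0.006], "spin": 0},
    {"xyz": [0.005, 0, 0.006], "spin": 0},
    {"xyz": [0.003, 0, 0.003], "spin": 0},
    {"xyz": [0, 0, 0], "spin": 0},
    {"xyz": [0, 0, 0], "spin": 0},
    {"xyz": [0, 0, 0], "spin": 0},
    {"xyz": [0, 0, 0], "spin": 0},
    {"xyz": [0, 0, 0], "spin": 0},
    {"xyz": [0, 0, 0], "spin": 0},
    {"xyz": [0, 0, 0], "spin": 0},
  ],
)

```text
time: 6.5
tool_pos: [488.1, 194.4, 51.3]
tcp_rot: [3.141, 0.003, 3.084]
contact_force: [-1.5, -1.3, 6.9]
grip_width: 0.0
finger_force: 3.3
```

>>> jog_arm(
  targets=[
    {"xyz": [0.003, 0, 0.004], "spin": 0},
    {"xyz": [0.002, 0, 0.004], "spin": 0},
    {"xyz": [0, 0, 0], "spin": 0},
    {"xyz": [0, 0, 0], "spin": 0},
    {"xyz": [0, 0, 0], "spin": 0},
    {"xyz": [0, 0, 0], "spin": 0},
    {"xyz": [0, 0, 0], "spin": 0},
    {"xyz": [0, 0, 0], "spin": 0},
    {"xyz": [0, 0, 0], "spin": 0},
    {"xyz": [0, 0, 0], "spin": 0},
  ],
)

```text
time: 7.75
tool_pos: [488.0, 194.4, 50.8]
tcp_rot: [3.141, 0.004, 3.084]
contact_force: [-0.7, -0.3, 7.6]
grip_width: 0.2
finger_force: 3.6
```

```bash
python3 - <<'E'
from plant import bot
from h import *
rel(bot.get_obs(),[485.5,25,58],np.pi-.07)
E
```

```text
total [-0.091 -2.116 -0.091] spin 0.12227563697559951 t 7.75
```

>>> jog_arm(
  targets=[
    {"xyz": [0, 0, -0.2], "spin": 0},
    {"xyz": [0, 0, -0.2], "spin": 0},
    {"xyz": [-0.018, -0.42, 0], "spin": 0.1},
    {"xyz": [-0.018, -0.42, 0], "spin": 0},
    {"xyz": [-0.018, -0.42, 0], "spin": 0},
    {"xyz": [-0.018, -0.42, 0], "spin": 0},
    {"xyz": [-0.018, -0.42, 0], "spin": 0},
    {"xyz": [0, 0, 0.15], "spin": 0},
    {"xyz": [0, 0, 0.12], "spin": 0},
    {"xyz": [0, 0, 0.03], "spin": 0},
  ],
)

```text
time: 9.0
tool_pos: [482.1, 27.3, 57.1]
tcp_rot: [3.141, -0.002, 3.075]
contact_force: [0.4, 1.2, -0.9]
grip_width: 0.2
finger_force: 0.0
```

```bash
python3 - <<'E'
from plant import bot
from h import *
o=bot.get_obs();print(o["contact_force"]);rel(o,[485.5,25,53],np.pi-.07)
E
```

```text
[ 0.38451068  1.20386682 -0.90485995]
total [-0.044 -0.026  0.052] spin 0.03366612850649542 t 9.0
```

>>> jog_arm(
  targets=[
    {"xyz": [-0.04, -0.026, 0], "spin": 0},
    {"xyz": [0, 0, 0], "spin": 0},
    {"xyz": [0, 0, 0.012], "spin": 0},
    {"xyz": [0.002, 0, 0.012], "spin": 0},
    {"xyz": [0.004, 0, 0.012], "spin": 0},
    {"xyz": [0.004, 0, 0.012], "spin": 0},
    {"xyz": [0.003, 0, 0.008], "spin": 0},
    {"xyz": [0, 0, 0], "spin": 0},
    {"xyz": [0, 0, 0], "spin": 0},
    {"xyz": [0, 0, 0], "spin": 0},
  ],
)

```text
time: 10.25
tool_pos: [484.8, 24.1, 53.6]
tcp_rot: [3.142, 0.0, 3.074]
contact_force: [0.9, 0.3, 1.6]
grip_width: 0.6
finger_force: 0.8
```

>>> jog_arm(
  targets=[
    {"xyz": [0.003, 0, 0.012], "spin": 0},
    {"xyz": [0.003, 0, 0.012], "spin": 0},
    {"xyz": [0.003, 0, 0.012], "spin": 0},
    {"xyz": [0.003, 0, 0.012], "spin": 0},
    {"xyz": [0.003, 0, 0.012], "spin": 0},
    {"xyz": [0, 0, 0], "spin": 0},
    {"xyz": [0, 0, 0], "spin": 0},
    {"xyz": [0, 0, 0], "spin": 0},
    {"xyz": [0, 0, 0], "spin": 0},
    {"xyz": [0, 0, 0], "spin": 0},
  ],
)

```text
time: 11.5
tool_pos: [483.6, 24.2, 48.8]
tcp_rot: [3.142, 0.001, 3.074]
contact_force: [4.5, 0.4, 5.1]
grip_width: 0.2
finger_force: 2.5
```

>>> jog_arm(
  targets=[
    {"xyz": [-0.005, 0, 0.01], "spin": 0},
    {"xyz": [-0.005, 0, 0.01], "spin": 0},
    {"xyz": [-0.005, 0, 0.008], "spin": 0},
    {"xyz": [0, 0, 0], "spin": 0},
    {"xyz": [0, 0, 0], "spin": 0},
    {"xyz": [0, 0, 0], "spin": 0},
    {"xyz": [0, 0, 0], "spin": 0},
    {"xyz": [0, 0, 0], "spin": 0},
    {"xyz": [0, 0, 0], "spin": 0},
    {"xyz": [0, 0, 0], "spin": 0},
  ],
)

```text
time: 12.75
tool_pos: [483.9, 24.2, 46.4]
tcp_rot: [3.142, -0.002, 3.074]
contact_force: [1.8, -0.6, 8.5]
grip_width: 0.2
finger_force: 3.4
```

>>> jog_arm(
  targets=[
    {"xyz": [-0.003, 0, 0.005], "spin": 0},
    {"xyz": [0, 0, 0], "spin": 0},
    {"xyz": [0, 0, 0], "spin": 0},
    {"xyz": [0, 0, 0], "spin": 0},
    {"xyz": [0, 0, 0], "spin": 0},
    {"xyz": [0, 0, 0], "spin": 0},
    {"xyz": [0, 0, 0], "spin": 0},
    {"xyz": [0, 0, 0], "spin": 0},
    {"xyz": [0, 0, 0], "spin": 0},
    {"xyz": [0, 0, 0], "spin": 0},
  ],
)

```text
time: 14.0
tool_pos: [483.9, 24.2, 46.0]
tcp_rot: [3.142, -0.002, 3.074]
contact_force: [2.0, 0.4, 6.9]
grip_width: 0.4
finger_force: 3.5
```

```bash
python3 - <<'E'
from plant import bot
from h import *
rel(bot.get_obs(),[470.5,-151,58],np.pi-.17)
E
```

```text
total [ 0.02  -2.196 -0.15 ] spin 1.0233736580937602 t 14.0
```

>>> jog_arm(
  targets=[
    {"xyz": [0, 0, -0.2], "spin": 0},
    {"xyz": [0, 0, -0.25], "spin": 0},
    {"xyz": [0.004, -0.44, 0], "spin": 0},
    {"xyz": [0.004, -0.44, 0], "spin": 0},
    {"xyz": [0.004, -0.44, 0], "spin": 0},
    {"xyz": [0.004, -0.44, 0], "spin": 0},
    {"xyz": [0.004, -0.44, 0], "spin": 0.4},
    {"xyz": [0, 0, 0.12], "spin": 0.6},
    {"xyz": [0, 0, 0.1], "spin": 0},
    {"xyz": [0, 0, 0.02], "spin": 0},
  ],
)

```text
time: 15.25
tool_pos: [469.9, -150.3, 61.7]
tcp_rot: [3.14, -0.004, 2.975]
contact_force: [-0.9, 0.2, -0.6]
grip_width: 0.6
finger_force: 0.0
```

```bash
python3 - <<'E'
from plant import bot
from h import *
o=bot.get_obs();print(o["contact_force"]);rel(o,[470.5,-151,53],np.pi-.17)
E
```

```text
[-0.86932417  0.20736087 -0.62604374]
total [-0.009 -0.007  0.108] spin 0.03879476662637327 t 15.25
```

>>> jog_arm(
  targets=[
    {"xyz": [-0.009, -0.007, 0.02], "spin": 0},
    {"xyz": [0, 0, 0.02], "spin": 0},
    {"xyz": [0, 0, 0.02], "spin": 0},
    {"xyz": [0.001, 0, 0.012], "spin": 0},
    {"xyz": [0.002, 0, 0.012], "spin": 0},
    {"xyz": [0.002, 0, 0.012], "spin": 0},
    {"xyz": [0.002, 0, 0.012], "spin": 0},
    {"xyz": [0, 0, 0], "spin": 0},
    {"xyz": [0, 0, 0], "spin": 0},
    {"xyz": [0, 0, 0], "spin": 0},
  ],
)

```text
time: 16.5
tool_pos: [471.6, -152.0, 54.4]
tcp_rot: [-3.142, 0.0, 2.974]
contact_force: [0.4, 0.8, 2.6]
grip_width: 0.4
finger_force: 1.5
```

>>> jog_arm(
  targets=[
    {"xyz": [0.002, 0, 0.01], "spin": 0},
    {"xyz": [0.002, 0, 0.01], "spin": 0},
    {"xyz": [0.002, 0, 0.008], "spin": 0},
    {"xyz": [0, 0, 0], "spin": 0},
    {"xyz": [0, 0, 0], "spin": 0},
    {"xyz": [0, 0, 0], "spin": 0},
    {"xyz": [0, 0, 0], "spin": 0},
    {"xyz": [0, 0, 0], "spin": 0},
    {"xyz": [0, 0, 0], "spin": 0},
    {"xyz": [0, 0, 0], "spin": 0},
  ],
)

```text
time: 17.75
tool_pos: [471.4, -152.0, 52.3]
tcp_rot: [-3.141, 0.001, 2.974]
contact_force: [1.6, 1.5, 6.1]
grip_width: 0.2
finger_force: 3.0
```

>>> jog_arm(
  targets=[
    {"xyz": [0, 0, 0.007], "spin": 0},
    {"xyz": [0, 0, 0.007], "spin": 0},
    {"xyz": [0, 0, 0], "spin": 0},
    {"xyz": [0, 0, 0], "spin": 0},
    {"xyz": [0, 0, 0], "spin": 0},
    {"xyz": [0, 0, 0], "spin": 0},
    {"xyz": [0, 0, 0], "spin": 0},
    {"xyz": [0, 0, 0], "spin": 0},
    {"xyz": [0, 0, 0], "spin": 0},
    {"xyz": [0, 0, 0], "spin": 0},
  ],
)

```text
time: 19.0
tool_pos: [471.4, -152.0, 51.3]
tcp_rot: [-3.141, 0.001, 2.974]
contact_force: [0.8, 1.3, 7.4]
grip_width: 0.3
finger_force: 3.7
```

The middle leaf is weak: about 0.7 N/mm, against roughly 1.5 to 1.8 for the other two. Next I'll go to its lever.

```bash
python3 - <<'E'
from plant import bot
from h import *
rel(bot.get_obs(),[512,24,135],np.pi-.05)
E
```

```text
total [-0.134  2.254 -1.046] spin -1.1779122196278458 t 19.0
```

>>> jog_arm(
  targets=[
    {"xyz": [0, 0, -0.25], "spin": 0},
    {"xyz": [0, 0, -0.4], "spin": 0},
    {"xyz": [0, 0, -0.4], "spin": 0},
    {"xyz": [-0.027, 0.45, 0], "spin": 0},
    {"xyz": [-0.027, 0.45, 0], "spin": 0},
    {"xyz": [-0.027, 0.45, 0], "spin": 0},
    {"xyz": [-0.027, 0.45, 0], "spin": 0},
    {"xyz": [-0.027, 0.45, 0], "spin": 0},
    {"xyz": [0, 0, 0], "spin": -0.6},
    {"xyz": [0, 0, 0], "spin": -0.58},
  ],
)

```text
time: 20.25
tool_pos: [511.1, 24.3, 134.1]
tcp_rot: [-3.141, -0.002, 3.095]
contact_force: [0.2, -0.3, 0.4]
grip_width: 0.3
finger_force: 0.0
```

```bash
python3 - <<'E'
from plant import bot
from h import *
o=bot.get_obs();rel(o,[514,24,100],np.pi-.05);rel(o,[578.5,22,100],np.pi-.05)
E
```

```text
total [-0.038 -0.003  0.427] spin 0.03476909743231005 t 20.25
total [-0.844  0.01   0.425] spin 0.03476909743231005 t 20.25
```

Lower in front of the ball, then start pushing and look.

>>> jog_arm(
  targets=[
    {"xyz": [0, 0, 0.14], "spin": 0},
    {"xyz": [0, 0, 0.14], "spin": 0},
    {"xyz": [0, 0, 0.14], "spin": 0},
    {"xyz": [-0.1, 0, 0], "spin": 0},
    {"xyz": [-0.1, 0, 0], "spin": 0},
    {"xyz": [-0.1, 0, 0], "spin": 0},
    {"xyz": [-0.1, 0, 0], "spin": 0},
    {"xyz": [-0.1, 0, 0], "spin": 0},
    {"xyz": [-0.1, 0, 0], "spin": 0},
    {"xyz": [0, 0, 0], "spin": 0},
  ],
)

```text
time: 21.5
tool_pos: [560.7, 21.4, 101.3]
tcp_rot: [3.141, 0.002, 3.092]
contact_force: [-0.7, 0.2, 1.0]
grip_width: 0.4
finger_force: 0.0
```

```bash
python3 - <<'E'
from plant import bot
from h import *
o=bot.get_obs();rel(o,[578.5,22,100],np.pi-.05)
a=bot.capture("scene");b=bot.capture("side")
cr=lambda im,x,y:cv2.resize(im[y:y+75,x:x+100],None,fx=4,fy=4,interpolation=cv2.INTER_CUBIC)
cv2.imwrite("pics/p2.png",np.hstack([cr(a,315,165),cr(b,295,155)]))
E
```

```text
total [-0.222  0.019  0.016] spin 0.0006878503849305773 t 21.5
```

View pics/p2.png

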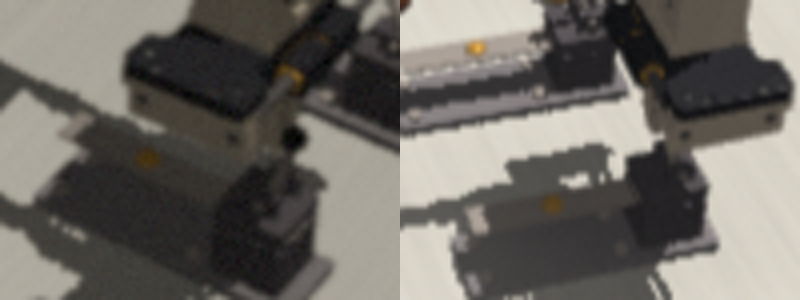

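The lever is past upright, with its ball ahead of the fingers at crop (293,138). I'll push on to the stop.

>>> jog_arm(
  targets=[
    {"xyz": [-0.06, 0, 0], "spin": 0},
    {"xyz": [-0.06, 0, 0], "spin": 0},
    {"xyz": [-0.05, 0, 0], "spin": 0},
    {"xyz": [-0.03, 0, 0], "spin": 0},
    {"xyz": [-0.03, 0, 0], "spin": 0},
    {"xyz": [0, 0, 0], "spin": 0},
    {"xyz": [0, 0, 0], "spin": 0},
    {"xyz": [0, 0, 0], "spin": 0},
    {"xyz": [0, 0, 0], "spin": 0},
    {"xyz": [0, 0, 0], "spin": 0},
  ],
)

```text
time: 22.85
tool_pos: [576.7, 20.4, 100.9]
tcp_rot: [-3.142, -0.003, 3.092]
contact_force: [-8.1, -1.4, -0.6]
grip_width: 0.2
finger_force: 3.9
```

Force has risen to 8 N and the tool is held short of its command, so the lever is at its stop. I'll back off and check.

>>> jog_arm(
  targets=[
    {"xyz": [-0.02, 0, 0], "spin": 0},
    {"xyz": [0, 0, 0], "spin": 0},
    {"xyz": [0.2, 0, 0], "spin": 0},
    {"xyz": [0.2, 0, 0], "spin": 0},
    {"xyz": [0.2, 0, -0.2], "spin": 0},
    {"xyz": [0.3, 0, -0.4], "spin": 0},
    {"xyz": [0.4, 0, -0.4], "spin": 0},
    {"xyz": [0.4, 0, -0.4], "spin": 0},
    {"xyz": [0.3, 0, -0.3], "spin": 0},
    {"xyz": [0, 0, 0], "spin": 0},
  ],
)

```text
time: 24.1
tool_pos: [421.2, 28.4, 239.9]
tcp_rot: [-3.142, 0.008, 3.092]
contact_force: [-0.4, -0.3, 0.7]
grip_width: 0.3
finger_force: 0.0
```

```bash
python3 - <<'E'
from plant import bot
from h import *
a=bot.capture("scene");b=bot.capture("side")
cr=lambda im,x,y:cv2.resize(im[y:y+150,x:x+200],(400,300),interpolation=cv2.INTER_CUBIC)
cv2.imwrite("pics/p3.png",np.vstack([np.hstack([cr(a,260,140),cr(b,265,140)]),np.hstack([cv2.resize(i,(400,300)) for i in(a,b)])]))
for n in("scene","side"):print(n,proj(bot.get_calibration(n),[595.4,20,108]))
E
```

```text
scene [394.36898513 203.88063757]
side [373.54334602 182.86531029]
```

View pics/p3.png

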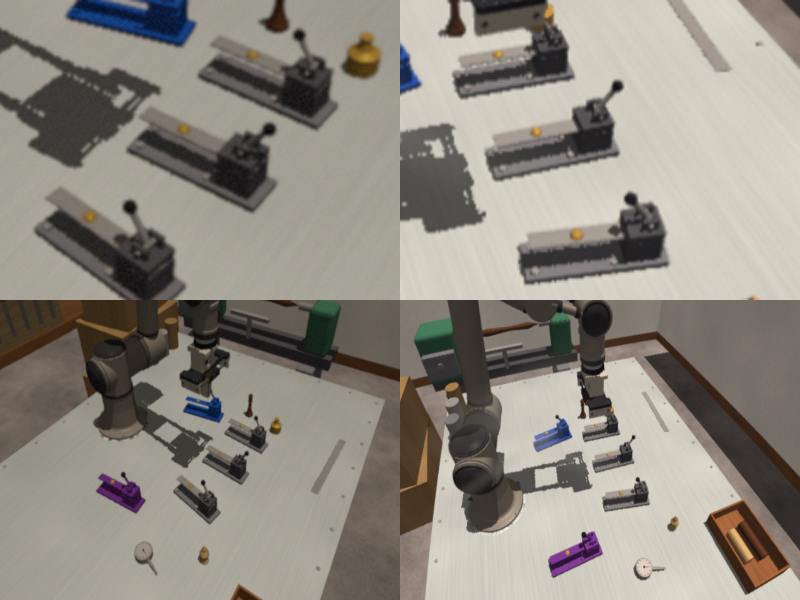

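The middle lever's ball is at scene pixel (394,204), where the released position should project (394,204). The other two levers are still clamped and the bystanders look undisturbed.

```bash
python3 -c "
from plant import bot
print(bot.close_job())"
```

```text
the job is handed in; nothing more can be done
None
```

I pressed all three leaves at about 7 to 8 N in order (left, middle, right), found the middle one soft (about 10 mm of bend at 7 N), threw its lever over to the stop, and handed the job in; no verdict was shown.

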